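Latch a test cartridge into the reader bay

TASK

Take the white test cartridge from the blue pad, lay it flat in the channel of the reader bay with its bevelled nose towards the stop, and slide it along the channel until it is fully home against the sprung rubber stop. Hold it pressed steadily there, without forcing the stop back, while the slow orange latch pin creeps into the notch in its side, then let go so that the cartridge stays latched. Do not disturb the sanitiser, the red tub or the marker.

Things in the scene. Friction and masses are not known exactly. Their poses are not given: they have to be found in the camera images.
- cartridge: Loose white block 90 long (x), 26 wide (y), 20 high, about 70 g, flat on the pad. Origin: centre of its underside; +x to its nose, +y to its left flank. Left nose corner bevelled (from the flank at x = 28 to 10 inside it at x = 45). Notch in the left flank from x = 8.5 to 20.5, 8 deep. On top: green patch at the tail, blue window mid, red dot near the nose.
- bay: Fixed reader bay: white base plate 200 (x) by 110 (y) by 8 thick; its top, z = 8, is the channel floor. Origin: centre of its underside; +x along the channel to the stop, away from the robot. Blue guide walls from x = -95 to -25, 36 apart, 8 high above the floor. Beyond them a grey and blue stop unit, clamped up to 9 mm either way along x (differs each time, not measured).
- bay_lay (a point): Point on the channel floor, on its centre line, between the blue guide walls (bay x = -40). With its origin here and its nose towards the stop, the cartridge can be laid in from above, short of the latch pin. From here it is pushed 46 to 64 mm home by its tail.
- bay_home (a point): Point on the channel floor at the middle setting of the stop face (bay x = 60; the real face is up to 9 mm nearer or farther). Relative to the real face: funnel from -71 (36 wide) to -50, straight channel 28.4 wide with walls 14 high, latch pin at -30 in the left (+y) wall with a housing 18 high, clear roof over the last 18 (22.5 above the floor), blue end block 32 high behind.
- latch (a joint): Orange upright latch pin, 8 diameter, sliding sideways. 0 m = right out across the channel (also when empty), about 0.008 when the cartridge's flank holds it aside. Light spring (1.5 N), heavy damping: pass it slowly, 10 mm/s or so; it needs about 2 s to creep into the notch, which faces it only with the cartridge home (within 1.5 mm). It then locks the cartridge.
- ejector (a joint): Steel ejector rod in the middle of the stop, sprung. 0 m = right out, 12 mm ahead of the stop face; 0.012 when the cartridge meets the stop. 3 N rising to 5.4 N: it pushes an unlatched cartridge out again. With the cartridge latched and let go it rests at about 0.010.
- stop (a joint): Sprung rubber stop face. 0 m = at rest; it stays until pressed with over 9 N, then yields 1 mm per 1.2 N (8 mm at most). With ejector and friction, a push of about 10 to 15 N on the cartridge holds it home with the stop unmoved; over some 20 N forces the stop back.
- pad: Fixed blue pad, 190 (x) x 160 (y) x 4 thick, on which the cartridge lies. Origin: centre of its underside.
- sanitiser: Loose clear bottle with blue cap, 56 diameter, 140 high. Bystander. Origin: centre of its underside.
- tub: Loose red tub, 84 diameter, 100 high. Bystander. Origin: centre of its underside.
- marker: Loose yellow marker with black cap, 125 long (x) x 15 x 15. Bystander. Origin: on its underside near the middle.
There are look-alikes about, which are no part of the job. Of the things that look like the bay, the largest one is meant. There is more than one size of the cartridge; the job needs the smaller.

How it is judged:
By the outcome, as a careful person would: the job done as asked, in the order asked, and still so for the second after the job is handed in, with the robot touching nothing.
It also fails if it takes over 72 s, if anything falls off the work surface, if the arm or the gripper's body presses on something with over 40 N, if the wrist force passes 120 N, or if a joint passes its speed limit or range.

ROBOT

A 6-joint arm with a two-finger parallel gripper is mounted at the origin on the work surface. World frame = base frame: x ahead of the robot, y to its left, z up, the work surface at z = 0. Lengths are in m, angles in rad, forces in N, time in s.
With the tool pointing down it reaches from about 0.35 to 0.775 m from the base axis. Payload 5.5 kg.
Tool frame: the origin (TCP) lies on the centre line of the jaws, within the pads' length; the fingertips stand 11 mm ahead of it and the grasp point (between the pads) lies 8 mm behind it; z points along the fingers, y is the line along which they close (so a half turn about z gives the same grasp; the last joint's range is limited). The gripper opens to 85 mm and grips with 20 to 120 N. Pads are 22 mm wide; open, the fingers measure 114 mm over their backs; the gripper's body (76 mm by 85 mm) begins 54 mm behind the grasp point. The pads swing forward as they close: fully open they stand 13 mm farther back than shut.
Start: joints at [0.976, 0.313, 0.046, 1.304, 0, 1.431], TCP at [0.253, 0.517, 0.242] pointing down, gripper open.
Joint ranges: [-2.76, 2.76], [-0.86, 1.69], [-1.03, 1.26], [-2.2, 2.34], [-1.47, 1.5], [-3.14, 3.14]. Speed limits (rad/s): [2.57, 2.57, 3.14, 3.14, 3.14, 3.14].

INTERFACE

Orientations are given as a unit quaternion [w, x, y, z].
In Python, from workcell import env, viewer, order, models gives the robot as it stands.
- The arm moves only by the tool drive_tool, never from a script. Its argument "series" is a list that holds one entry, the list of rows, each a list of 6 numbers: the shift along the tool's x, y, z each as a share of 120 mm, from -1 to 1, then the turn, a rotation vector about the tool's x, y, z each as a share of 180 degrees, from -1 to 1. A call has 1 to 20 rows; each row shifts and turns the commanded pose from where the row before left it, along the tool's axes as they then stand; what a row does not reach is not made up. A row lasts 1/8 s, in which the tool goes at most 62.5 mm and 10.7 degrees, less where a joint would pass 70% of its speed; a pose out of reach is approached as far as the arm can. A call with a number of a shift or a turn outside -1 to 1 is refused whole. A call with a gripper value outside its range is refused whole. "jaw" is the opening, from -1 (shut) to 1 (fully open), set as the call begins (left out, the last holds). The fingers move at their own pace and stop on an object; "grip_force" is the grip in N (left out, the last holds). Time passes only in rows, so rows that do not move let the fingers close. It gives the time, the measured TCP pose, the force, the opening and the grip force at its end, in the units of the state.
- env.get_state(): the state, without advancing time (a new reading comes with each control period).
- viewer.read_camera(name): name is "side" or "top" or "wrist"; returns the picture (384x512x3 uint8, red, green, blue); there is no depth.
- viewer.camera_info(name): a dict with "intrinsics" (3x3 intrinsics, pixels), "R" (3x3) and "t" (3): a world point X has camera coordinates R X + t; the wrist camera has in their place "T_tool_cam" (4x4, takes a point from camera to tool coordinates, whose origin is the TCP and whose axes are the flange's). Camera axes: x right, y down, z forward; pixel columns grow to the right and rows downward; lengths in m; the calibration is good to about 2 mm. A picture is of the moment at which its call begins: read the wrist's pose just before it. camera_info takes no time and is no camera call.
- order.hand_in(): hands the job in; it is judged then, once.
Trained networks look in the newest picture that a camera, given by its name, has taken for a name from the list of things; names that differ only in an ending like _2 or _b are one class to them, and where a whole thing is asked for, a point or a joint stands for the part that bears it (a point fixed in the world has none). Each returns a list of dicts, best first, with "score" (0 to 1); they miss things now and then, are a little off and sometimes report something else, mostly with a low value. They report only what shows in the picture. A call takes as long as a camera call. They do not tell look-alikes from the thing itself.
- models.silhouettes(label, camera): "region" (384x512 bool, what is visible of it) and "location" ([column, row] in pixels, amid what is visible of it).
The state is a dict: "clock": time; "joint_pos": joint angles; "qvel": joint speeds; "tau": joint torques, N m; "tcp_pos": TCP position; "orientation": TCP orientation; "wrist_force": force on the tool from outside, world axes, zero at the start; "ft_torque": the same for the moment, N m; "finger_gap": finger opening in m; "grip_force": force on a finger pad.
Only numpy, scipy, OpenCV 4.12 (cv2) and the standard library are available. Lean on these libraries where they do the work, as an engineer would, in place of code of your own. Each camera call takes 0.05 s, during which the arm holds its last target. There are 200 camera calls.

## Working session

There is one attempt and no reset: what is moved stays moved. The work goes in short steps, Python scripts to look and compute and a tool call to move; the robot and the scene stay as the last step left them, time stands still between calls to the robot, and variables do not carry over. Pictures are saved under pics/ and viewed, at most 10 in all, crops included, and the job is handed in when it is done.

Besides the shell and the picture viewer there is one more tool, called after "Request:" as name(argument=value, ...) on one line, values as JSON. drive_tool: Moves the arm, as the interface text tells. Its arguments: {"type":"object","properties":{"series":{"type":"array"},"jaw":{"type":"number"},"grip_force":{"type":"number"}},"required":["series"]}

```bash
mkdir -p pics; ls
cat > h.py <<'E'
import numpy as np, cv2
from workcell import env, viewer, order, models
def cam(n):
    i=viewer.camera_info(n); return np.array(i["intrinsics"]),i
def Rq(q):
    w,x,y,z=q
    return np.array([[1-2*(y*y+z*z),2*(x*y-z*w),2*(x*z+y*w)],[2*(x*y+z*w),1-2*(x*x+z*z),2*(y*z-x*w)],[2*(x*z-y*w),2*(y*z+x*w),1-2*(x*x+y*y)]])
def pose(n,s=None):  # cam->world R, origin
    K,i=cam(n)
    if n=="wrist":
        s=s or env.get_state(); T=np.array(i["T_tool_cam"]); R=Rq(s["orientation"])
        return K,R@T[:3,:3],R@T[:3,3]+np.array(s["tcp_pos"])
    R=np.array(i["R"]);t=np.array(i["t"]); return K,R.T,-R.T@t
def ray(n,uv,z,s=None):
    K,R,o=pose(n,s); uv=np.atleast_2d(np.asarray(uv,float))
    d=(R@np.linalg.inv(K)@np.c_[uv,np.ones(len(uv))].T).T
    return o+d*((z-o[2])/d[:,2])[:,None]
def proj(n,X,s=None):
    K,R,o=pose(n,s); c=(np.atleast_2d(X)-o)@R; p=c@K.T; return p[:,:2]/p[:,2:]
def save(n,f):
    im=viewer.read_camera(n); cv2.imwrite("pics/"+f,cv2.cvtColor(im,cv2.COLOR_RGB2BGR)); return im
E
python3 - <<'E'
from h import *
np.set_printoptions(precision=3,suppress=True)
print(env.get_state())
for n in("top","side","wrist"): save(n,n+"0.png"); print(n,*[p for p in pose(n)])
for l in("cartridge","bay","pad","sanitiser","tub","marker"):
    for r in models.silhouettes(l,"top"):
        m=r["region"]; ys,xs=np.nonzero(m)
        w=ray("top",[r["location"]],0.02)[0]
        print(l,round(r["score"],2),r["location"],m.sum(),xs.min(),xs.max(),ys.min(),ys.max(),w)
a=cv2.imread("pics/top0.png");b=cv2.imread("pics/side0.png")
E
```

```text
pics
{'clock': 0.0, 'joint_pos': array([ 0.976,  0.314,  0.045,  1.304, -0.   ,  1.431]), 'qvel': array([ 0.001,  0.   ,  0.   ,  0.002, -0.   , -0.001]), 'tau': array([ -0.001, -48.063,  29.853,   0.019,  -0.   ,  -0.   ]), 'tcp_pos': array([0.252, 0.516, 0.241]), 'orientation': array([-0.   ,  0.225,  0.974, -0.001]), 'wrist_force': array([ 0.111, -0.485,  0.817]), 'ft_torque': array([0.004, 0.057, 0.038]), 'grip_force': 0.0, 'finger_gap': 0.08563654928354761}
top [[364.006   0.    252.094]
 [  0.    364.006 186.883]
 [  0.      0.      1.   ]] [[ 0.015 -0.987  0.159]
 [-1.    -0.018 -0.019]
 [ 0.022 -0.158 -0.987]] [0.382 0.048 1.177]
side [[372.595   0.    259.378]
 [  0.    372.595 193.688]
 [  0.      0.      1.   ]] [[ 0.876 -0.309  0.369]
 [-0.481 -0.542  0.689]
 [-0.013 -0.782 -0.624]] [ 0.2   -0.625  0.624]
wrist [[264.765   0.    254.99 ]
 [  0.    264.765 188.957]
 [  0.      0.      1.   ]] [[ 0.439  0.852  0.285]
 [ 0.898 -0.417 -0.14 ]
 [-0.001  0.317 -0.948]] [0.18  0.553 0.373]
cartridge 0.78 [113.5, 193.7] 471 103 128 177 212 [0.538 0.467 0.02 ]
cartridge 0.6 [197.8, 195.0] 231 185 205 184 208 [0.539 0.199 0.02 ]
bay 0.86 [294.0, 200.9] 1718 275 314 163 227 [ 0.525 -0.11   0.02 ]
bay 0.77 [190.8, 276.3] 1366 174 213 248 302 [0.285 0.211 0.02 ]
bay 0.63 [251.0, 110.5] 1044 234 269 91 136 [0.826 0.033 0.02 ]
sanitiser 0.71 [210.8, 140.6] 358 201 219 129 153 [0.72  0.163 0.02 ]
tub 0.68 [384.2, 158.3] 758 370 404 141 171 [ 0.672 -0.407  0.02 ]
marker 0.76 [362.3, 249.8] 177 353 374 231 263 [ 0.374 -0.325  0.02 ]
marker 0.18 [294.0, 203.3] 1609 275 313 163 226 [ 0.518 -0.11   0.02 ]
```

Run:
```python
import cv2
a=cv2.imread("pics/top0.png")[80:320,90:420]
cv2.imwrite("pics/t1.png",cv2.resize(a,None,fx=2.4,fy=2.4,interpolation=cv2.INTER_CUBIC))
```

```text
(no output)
```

View pics/t1.png

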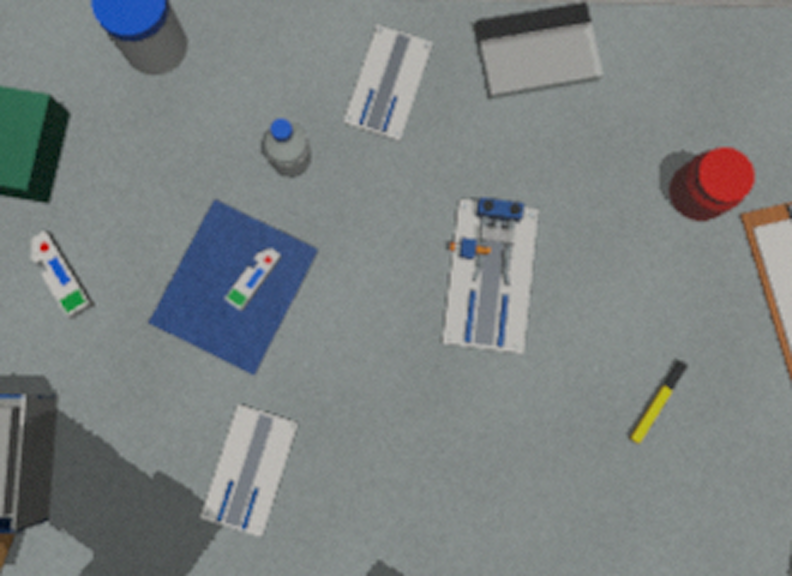

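View pics/wrist0.png

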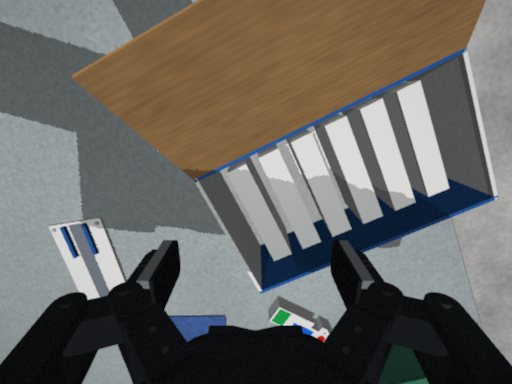

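The top view shows the small cartridge on the blue pad at about (195,196) full-frame. Its nose (the red dot) points up and right. The largest bay is at (294,200) with the stop away from the robot. The wrist view shows a rack below the gripper.

Run:
```python
from h import *
np.set_printoptions(precision=4,suppress=True)
f=lambda c:np.array(c)/2.4+[90,80]-.3
g=ray("top",f([[237,298],[256,279],[268,260]]),.024);print(g)
d=g[2]-g[0];print(np.degrees(np.arctan2(d[1],d[0])))
b=ray("top",f([[459,199],[538,209],[523,353],[443,343]]),.008);print(b,b.mean(0))
d=b[0]+b[1]-b[2]-b[3];print(np.degrees(np.arctan2(d[1],d[0])),np.linalg.norm(d)/2,np.linalg.norm(b[0]-b[1]))
```

```text
[[0.5094 0.2268 0.024 ]
 [0.5352 0.2028 0.024 ]
 [0.561  0.1878 0.024 ]]
-37.076889460139036
[[ 0.6531 -0.0685  0.008 ]
 [ 0.6412 -0.1772  0.008 ]
 [ 0.444  -0.1547  0.008 ]
 [ 0.4556 -0.0476  0.008 ]] [ 0.5485 -0.112   0.008 ]
-6.27974833347156 0.19852619638878294 0.10935481767461197
```

Request:
drive_tool(series=[[[-0.4,-0.16,0,0,0,0],[-0.4,-0.16,0,0,0,0],[-0.4,-0.16,0,0,0,0],[-0.4,-0.16,0,0,0,0],[-0.4,-0.16,0.1,0,0,0],[-0.4,-0.16,0.1,0,0,0],[-0.4,-0.16,0.1,0,0,0],[-0.4,-0.16,0.1,0,0,0],[0,0,0,0,0,0.03],[0,0,0,0,0,0.03],[0,0,0,0,0,0],[0,0,0,0,0,0]]], jaw=0.0)

```text
clock: 1.95
tcp_pos: [0.5301, 0.2101, 0.1944]
orientation: [0.0, 0.315, 0.949, 0.0]
wrist_force: [-0.3, -0.9, -0.2]
finger_gap: 0.0426
grip_force: 0.0
```

Run:
```python
from h import *
np.set_printoptions(precision=4,suppress=True)
s=env.get_state(); im=save("wrist","w1.png"); print(s["tcp_pos"],s["finger_gap"],s["clock"]); R=Rq(s["orientation"]); print(R)
for r in models.silhouettes("cartridge","wrist"):
    m=r["region"].astype(np.uint8); print(r["score"],r["location"],m.sum())
    c=max(cv2.findContours(m,0,1)[0],key=cv2.contourArea)[:,0]
    w=ray("wrist",c,.024,s)[:,:2]
    q=cv2.minAreaRect((w*1000).astype(np.float32)); print(q)
```

```text
[0.5301 0.2101 0.1944] 0.042608450899588424 1.95
[[-0.8012  0.5984  0.0002]
 [ 0.5984  0.8012  0.0002]
 [-0.0001  0.0002 -1.    ]]
0.68 [256.5, 179.0] 1652
((538.4398803710938, 208.3052215576172), (27.721240997314453, 93.84445190429688), 54.48727798461914)
0.61 [451.7, 35.1] 5468
((537.372802734375, 460.90081787109375), (127.54498291015625, 44.23183822631836), 34.508968353271484)
```

View pics/w1.png

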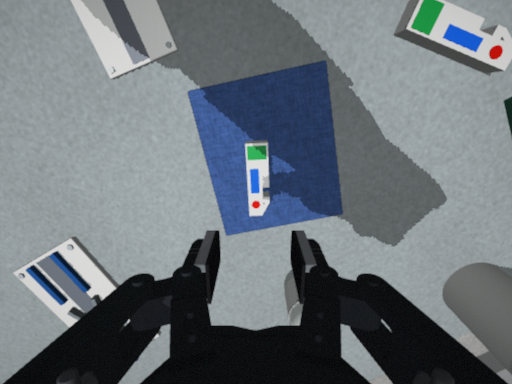

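The wrist view shows the cartridge upright at (257,180). Its nose points down at (256,212) and the bevel and notch are on the right. It sits close to straight under the jaws.

Run:
```python
from h import *
np.set_printoptions(precision=4,suppress=True)
s=env.get_state(); im=save("wrist","w2.png"); h=cv2.cvtColor(im,cv2.COLOR_RGB2HSV).astype(int)
box=np.zeros(im.shape[:2],bool); box[135:222,235:280]=1
P={}
for n,m in dict(g=(abs(h[...,0]-65)<15)&(h[...,1]>120),r=((h[...,0]<8)|(h[...,0]>172))&(h[...,1]>120),b=(h[...,2]>190)&(abs(h[...,0]-108)<12)&(h[...,1]>120)).items():
    ys,xs=np.nonzero(m&box); w=ray("wrist",np.c_[xs,ys],.024,s)[:,:2]; P[n]=w.mean(0); print(n,len(xs),xs.mean(),ys.mean(),P[n])
d=P["r"]-P["g"]; print(np.linalg.norm(d),np.degrees(np.arctan2(d[1],d[0])))
e=d/np.linalg.norm(d)
w0=h[...,2]>0
# tail/nose extents from white|colour pixels
m=box&((h[...,2]>150)&((h[...,1]<40))|(abs(h[...,0]-65)<15)&(h[...,1]>120))
ys,xs=np.nonzero(m); w=ray("wrist",np.c_[xs,ys],.024,s)[:,:2]-P["g"]
n=np.array([-e[1],e[0]]);print(np.percentile(w@e,[0,1,99,100]),np.percentile(w@n,[0,1,99,100]))
```

```text
g 225 256.56 152.41333333333333 [0.5117 0.2271]
r 40 255.5 204.2 [0.5622 0.1879]
b 181 254.3314917127072 180.78453038674033 [0.5374 0.2047]
0.06391911726158604 -37.83588465664817
[-0.011  -0.0107  0.0776  0.0785] [-0.0133 -0.0122  0.0147  0.0164]
```

Run:
```python
from h import *
np.set_printoptions(precision=1,suppress=True)
K,i=cam("wrist");T=np.linalg.inv(np.array(i["T_tool_cam"]))
for z in(.015,.011,.007,.003,-.001):
  for y in(.0213,.0358):
    X=np.array([[.011,y,z,1],[-.011,y,z,1]])@T.T; p=X[:,:3]@K.T; print(z,y,(p[:,:2]/p[:,2:]).ravel())
im=cv2.imread("pics/w2.png")[215:320,180:340]
cv2.imwrite("pics/f.png",cv2.resize(im,None,fx=5,fy=5,interpolation=cv2.INTER_CUBIC))
```

```text
0.015 0.0213 [288.9 222.8 287.5 254.2]
0.015 0.0358 [312.7 222.8 310.3 254.2]
0.011 0.0213 [289.7 225.7 288.2 257.8]
0.011 0.0358 [314.1 225.7 311.6 257.8]
0.007 0.0213 [290.6 228.8 289.  261.5]
0.007 0.0358 [315.6 228.8 313.  261.5]
0.003 0.0213 [291.5 232.1 289.9 265.4]
0.003 0.0358 [317.2 232.1 314.4 265.4]
-0.001 0.0213 [292.4 235.5 290.7 269.5]
-0.001 0.0358 [318.8 235.5 315.9 269.5]
```

View pics/f.png

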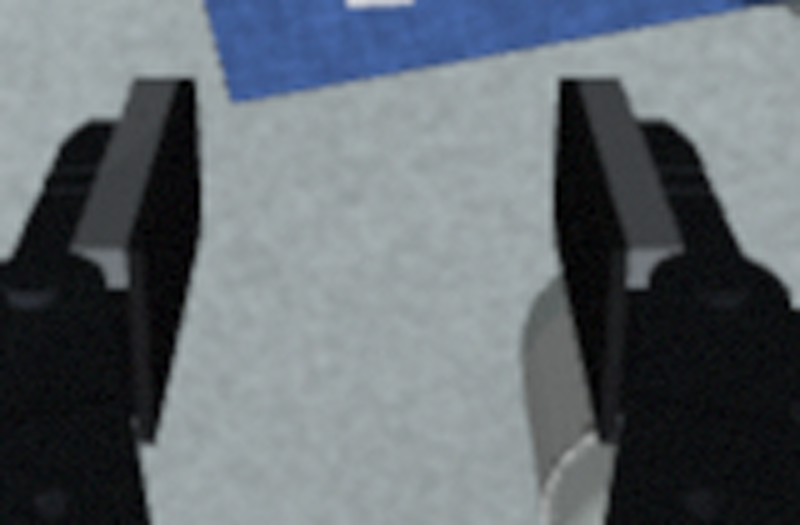

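The crop shows the fingertips at row 230.6, which puts them about 5 mm ahead of the TCP at this 43 mm gap. I'll descend and grip next.

Request:
drive_tool(series=[[[-0.022,0.018,0.3,0,0,0],[0,0,0.4,0,0,0],[0,0,0.4,0,0,0],[0,0,0.2,0,0,0],[0,0,0.1,0,0,0],[0,0,0.025,0,0,0],[0,0,0,0,0,0],[0,0,0,0,0,0]]])

```text
clock: 3.1
tcp_pos: [0.5345, 0.2103, 0.0246]
orientation: [0.001, 0.316, 0.949, 0.001]
wrist_force: [-0.3, 0.6, 0.3]
finger_gap: 0.0426
grip_force: 0.0
```

Request:
drive_tool(series=[[[0,0,0,0,0,0],[0,0,0,0,0,0],[0,0,0,0,0,0],[0,0,0,0,0,0],[0,0,0,0,0,0],[0,0,0,0,0,0]]], jaw=-1, grip_force=30)

```text
clock: 3.85
tcp_pos: [0.5343, 0.2103, 0.0244]
orientation: [0.001, 0.316, 0.949, 0.001]
wrist_force: [-0.7, 0.4, 6.4]
finger_gap: 0.0251
grip_force: 29.3
```

Request:
drive_tool(series=[[[0,0,-0.1,0,0,0],[0,0,-0.3,0,0,0],[0,0,-0.4,0,0,0],[0,0,0,0,0,0],[0,0,0,0,0,0]]])

```text
clock: 4.47
tcp_pos: [0.5333, 0.21, 0.1193]
orientation: [0.0, 0.316, 0.949, 0.0]
wrist_force: [-0.5, 0.0, -1.0]
finger_gap: 0.0254
grip_force: 29.2
```

Run:
```python
from h import *
np.set_printoptions(precision=4,suppress=True)
s=env.get_state(); save("wrist","w3.png"); save("side","s3.png");print(s["tcp_pos"],s["finger_gap"],s["clock"],s["orientation"])
for n in("side",):
  for r in models.silhouettes("bay",n): print(n,r["score"],r["location"])
a=cv2.imread("pics/w3.png")[120:384,130:390]
b=cv2.imread("pics/s3.png")[40:304,:400]
cv2.imwrite("pics/c3.png",np.hstack([a,b]))
```

```text
[0.5333 0.21   0.1193] 0.025446431131209892 4.475 [0.     0.3161 0.9487 0.    ]
side 0.91 [280.3, 241.3]
side 0.78 [346.3, 172.6]
side 0.63 [139.6, 195.4]
```

View pics/c3.png

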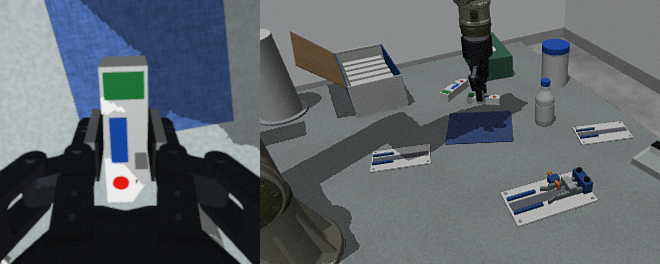

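The cartridge is held straight, nose down in the wrist view (red dot at about (121,183) in the crop). The side view shows the bay clear. I'll move over the bay now.

Request:
drive_tool(series=[[[-0.27,-0.35,-0.06,0,0,0],[-0.27,-0.35,-0.06,0,0,0],[-0.27,-0.35,-0.06,0,0,0],[-0.27,-0.35,-0.06,0,0,0],[-0.27,-0.35,-0.06,0,0,0],[-0.27,-0.35,-0.06,0,0,0],[0,0,0,0,0,-0.056],[0,0,0,0,0,-0.057],[0,0,0,0,0,-0.057],[0,0,0,0,0,0],[0,0,0,0,0,0]]])

```text
clock: 6.0
tcp_pos: [0.5375, -0.108, 0.1618]
orientation: [-0.001, 0.056, 0.998, 0.0]
wrist_force: [-0.2, -0.5, -0.4]
finger_gap: 0.025
grip_force: 29.3
```

```bash
cat > look.py <<'E'
from h import *
import sys
np.set_printoptions(precision=4,suppress=True)
s=env.get_state(); im=save("wrist",sys.argv[1]); R=Rq(s["orientation"]);t=np.array(s["tcp_pos"]); print(t,np.degrees(np.arctan2(R[1,0],R[0,0])),s["clock"])
h=cv2.cvtColor(im,cv2.COLOR_RGB2HSV).astype(int)
# cartridge in tool frame
for n,m in dict(g=(abs(h[...,0]-65)<15)&(h[...,1]>120),r=((h[...,0]<8)|(h[...,0]>172))&(h[...,1]>120)).items():
    nn,L,S,C=cv2.connectedComponentsWithStats(m.astype(np.uint8))
    k=1+np.argmax(S[1:,4]); print(n,S[k],((ray("wrist",C[k],t[2]-.0004,s)[0]-t)@R)[:2])
# blue walls
m=((abs(h[...,0]-108)<14)&(h[...,1]>110)).astype(np.uint8)
nn,L,S,C=cv2.connectedComponentsWithStats(m)
for k in range(1,nn):
    if S[k,4]>60:
        ys,xs=np.nonzero(L==k); w=ray("wrist",np.c_[xs,ys],.016,s)[:,:2]
        print("blue",S[k],cv2.minAreaRect((w*1000).astype(np.float32)))
E
python3 look.py w4.png
```

```text
[ 0.5375 -0.108   0.1618] 173.58104381559087 6.0
g [ 233  192   41   28 1067] [ 0.0279 -0.0004]
r [   0  271   79  113 5738] [-0.0473 -0.1388]
blue [227 100   9  68 486] ((487.52117919921875, -126.74122619628906), (7.521570205688477, 68.14826965332031), 83.53923797607422)
blue [269 100   9  68 472] ((492.4027404785156, -83.47134399414062), (7.229963302612305, 68.16060638427734), 83.54843139648438)
blue [ 457  100   55  110 3073] ((550.3358764648438, 137.595458984375), (122.42840576171875, 57.13218688964844), 10.615143775939941)
blue [279 204  15  25 348] ((585.38134765625, -77.04182434082031), (15.961790084838867, 30.306854248046875), 85.2169189453125)
blue [239 238  19  45 744] ((638.826416015625, -126.71459197998047), (20.19523811340332, 62.05278396606445), 85.59318542480469)
```

View pics/w4.png

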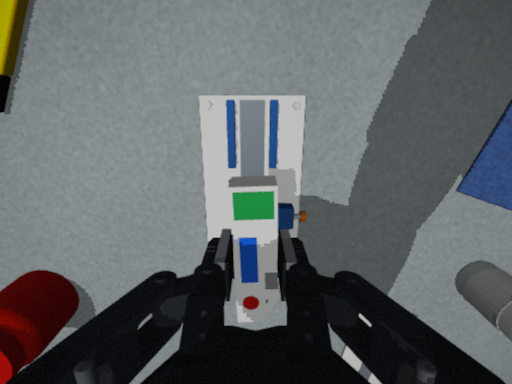

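The wrist view shows the guide walls at (231,134) and (273,134), the latch housing on the right at (286,216), and the cartridge aligned with the bay. I'll lay it in now.

Request:
drive_tool(series=[[[0.14,-0.009,0,0,0,0],[0.139,-0.008,0,0,0,0],[0,0,0.3,0,0,0],[0,0,0.3,0,0,0],[0,0,0.25,0,0,0],[0,0,0.13,0,0,0],[0,0,0.07,0,0,0],[0,0,0.035,0,0,0],[0,0,0,0,0,0],[0,0,0,0,0,0]]])

```text
clock: 7.3
tcp_pos: [0.505, -0.1068, 0.033]
orientation: [0.001, 0.055, 0.999, -0.0]
wrist_force: [0.7, -0.5, -0.3]
finger_gap: 0.0256
grip_force: 29.3
```

Request:
drive_tool(series=[[[0,0,0.008,0,0,0],[0,0,0,0,0,0]]])

```text
clock: 7.55
tcp_pos: [0.5045, -0.1066, 0.0316]
orientation: [0.0, 0.055, 0.999, -0.0]
wrist_force: [-0.1, 0.6, -0.4]
finger_gap: 0.0257
grip_force: 29.3
```

```bash
python3 look.py w5.png; python3 -c "
import cv2;cv2.imwrite('pics/w5c.png',cv2.resize(cv2.imread('pics/w5.png')[60:340,130:390],None,fx=2,fy=2))"
```

```text
[ 0.5045 -0.1066  0.0316] 173.7422247871807 7.55
g [ 233  192   41   28 1067] [ 0.028  -0.0004]
r [243 297  16  12 156] [-0.0361 -0.0022]
blue [ 209  159   16   79 1010] ((477.0265808105469, -125.41381072998047), (7.896739482879639, 49.32426452636719), 83.50315856933594)
blue [283 159  16  81 987] ((482.4112548828125, -82.80738067626953), (7.927359580993652, 50.70693588256836), 83.44541931152344)
blue [239 238  19  45 742] ((520.3574829101562, -112.02127838134766), (10.692733764648438, 32.89680099487305), 85.75287628173828)
```

View pics/w5c.png

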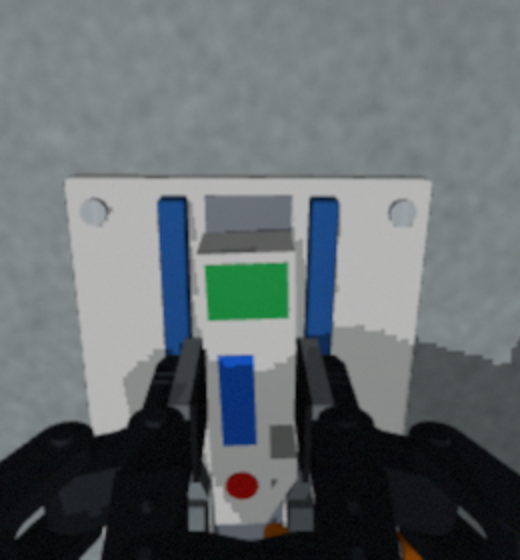

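The crop shows the cartridge centred between the blue walls, tail visible just inside them and fingers clear above. I'll lower it the last few mm.

Request:
drive_tool(series=[[[0,0,0.01,0,0,0],[0,0,0.01,0,0,0],[0,0,0,0,0,0],[0,0,0,0,0,0]]])

```text
clock: 8.1
tcp_pos: [0.5044, -0.1066, 0.0289]
orientation: [-0.0, 0.055, 0.999, 0.0]
wrist_force: [-1.1, 0.5, -0.5]
finger_gap: 0.0251
grip_force: 29.3
```

Request:
drive_tool(series=[[[0,0,0.006,0,0,0],[0,0,0,0,0,0]]])

```text
clock: 8.35
tcp_pos: [0.5045, -0.1066, 0.0285]
orientation: [0.0, 0.055, 0.999, -0.0]
wrist_force: [-1.1, 0.6, 2.1]
finger_gap: 0.0253
grip_force: 29.6
```

Request:
drive_tool(series=[[[0,0,0,0,0,0],[0,0,0,0,0,0],[0,0,0,0,0,0],[0,0,-0.1,0,0,0],[0,0,-0.15,0,0,0],[0,0,0,0,0,0]]], jaw=0.0)

```text
clock: 9.1
tcp_pos: [0.5059, -0.1071, 0.0601]
orientation: [0.002, 0.055, 0.999, -0.001]
wrist_force: [0.4, -0.1, 0.3]
finger_gap: 0.0428
grip_force: 0.0
```

Request:
drive_tool(series=[[[0.2,0,0,0,0,0],[0.29,0,0,0,0,0],[0,0,0,0,0,0],[0,0,0,0,0,0],[0,0,0,0,0,0],[0,0,0,0,0,0]]], jaw=-1)

```text
clock: 9.85
tcp_pos: [0.4467, -0.1003, 0.0582]
orientation: [0.0, 0.055, 0.999, -0.0]
wrist_force: [-0.2, 0.5, -0.6]
finger_gap: 0.0001
grip_force: 0.0
```

```bash
python3 look.py w6.png; python3 -c "
from h import *
s=env.get_state();print(s['finger_gap'],s['wrist_force'])
save('side','s6.png')
a=cv2.imread('pics/w6.png')[60:384,130:390]
b=cv2.resize(cv2.imread('pics/s6.png')[170:300,220:370],None,fx=2.5,fy=2.5)[:324]
cv2.imwrite('pics/c6.png',np.hstack([a,b]))"
```

```text
[ 0.4467 -0.1003  0.0582] 173.75136612749256 9.85
g [300 300   2   3   3] [-0.0349  0.0282]
r [266 280   1   1   1] [-0.0196  0.007 ]
blue [220 227  12  48 398] ((470.22662353515625, -124.6537094116211), (8.13158893585205, 40.51138687133789), 81.33293151855469)
blue [276 227  13  44 344] ((473.10498046875, -82.32197570800781), (8.85067367553711, 36.8713264465332), 86.0157699584961)
blue [250 300   8  20 138] ((526.703369140625, -109.79474639892578), (5.786129474639893, 19.28458023071289), 83.6971206665039)
-0.0003001301384556984 [ 0.24216747  0.90248109 -0.53152266]
```

View pics/c6.png

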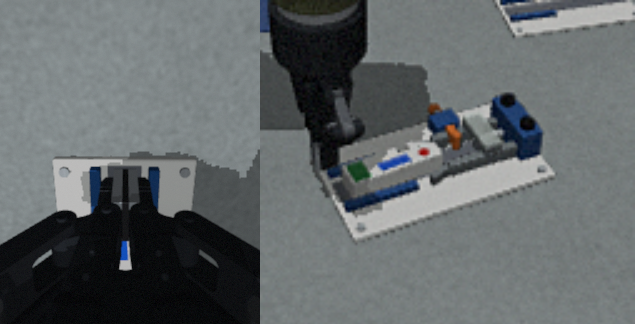

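The view shows the cartridge lying in the channel, with the closed fingers behind its tail and centred between the walls. I'll descend and push.

Request:
drive_tool(series=[[[0,0,0.1,0,0,0],[0,0,0.1,0,0,0],[0,0,0.09,0,0,0],[0,0,0,0,0,0],[0,0,0,0,0,0]]])

```text
clock: 10.58
tcp_pos: [0.4459, -0.1001, 0.0233]
orientation: [-0.0, 0.055, 0.999, 0.0]
wrist_force: [0.1, 0.9, 0.2]
finger_gap: -0.0
grip_force: 0.0
```

Request:
drive_tool(series=[[[-0.03,0,0,0,0,0],[-0.03,0,0,0,0,0],[-0.02,0,0,0,0,0],[-0.015,0,0,0,0,0],[-0.015,0,0,0,0,0],[-0.015,0,0,0,0,0],[-0.015,0,0,0,0,0],[0,0,0,0,0,0]]])

```text
clock: 11.58
tcp_pos: [0.463, -0.1021, 0.0234]
orientation: [0.0, 0.055, 0.999, -0.0]
wrist_force: [-0.4, 0.1, -0.1]
finger_gap: -0.0
grip_force: 0.0
```

Request:
drive_tool(series=[[[-0.012,0,0,0,0,0],[-0.012,0,0,0,0,0],[-0.012,0,0,0,0,0],[-0.012,0,0,0,0,0],[-0.012,0,0,0,0,0],[-0.01,0,0,0,0,0],[-0.01,0,0,0,0,0],[-0.01,0,0,0,0,0],[-0.01,0,0,0,0,0],[-0.01,0,0,0,0,0],[-0.01,0,0,0,0,0],[-0.01,0,0,0,0,0],[-0.01,0,0,0,0,0],[-0.01,0,0,0,0,0],[-0.01,0,0,0,0,0],[-0.01,0,0,0,0,0],[-0.01,0,0,0,0,0]]])

```text
clock: 13.7
tcp_pos: [0.4837, -0.1042, 0.0233]
orientation: [-0.0, 0.055, 0.999, 0.0]
wrist_force: [-2.8, 1.1, 2.7]
finger_gap: -0.0001
grip_force: 1.4
```

```bash
python3 -c "
from h import *
s=env.get_state();print(s['tcp_pos'],s['wrist_force'])
save('side','s7.png')
cv2.imwrite('pics/c7.png',cv2.resize(cv2.imread('pics/s7.png')[180:280,230:350],None,fx=5,fy=5,interpolation=cv2.INTER_CUBIC))"
```

```text
[ 0.48369907 -0.10420648  0.02333846] [-2.83990779  1.08222198  2.73203785]
```

View pics/c7.png

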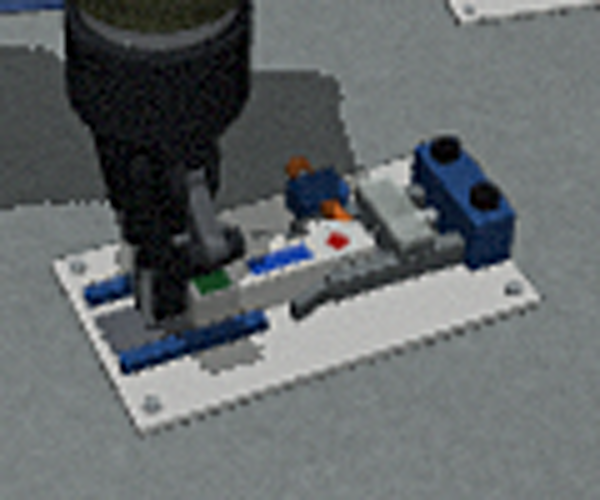

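The crop shows the cartridge in the straight channel with its bevel at the orange pin (335,210). I'll continue slowly.

Request:
drive_tool(series=[[[-0.01,0,0,0,0,0],[-0.01,0,0,0,0,0],[-0.01,0,0,0,0,0],[-0.01,0,0,0,0,0],[-0.01,0,0,0,0,0],[-0.01,0,0,0,0,0],[-0.01,0,0,0,0,0],[-0.01,0,0,0,0,0]]])

```text
clock: 14.75
tcp_pos: [0.4893, -0.1042, 0.0227]
orientation: [-0.004, 0.055, 0.998, 0.001]
wrist_force: [-12.1, 1.6, 9.3]
finger_gap: -0.0001
grip_force: 6.2
```

Request:
drive_tool(series=[[[-0.01,0,0,0,0,0],[-0.01,0,0,0,0,0],[-0.01,0,0,0,0,0],[-0.01,0,0,0,0,0]]])

```text
clock: 15.25
tcp_pos: [0.4935, -0.1046, 0.0227]
orientation: [-0.005, 0.055, 0.998, 0.001]
wrist_force: [-13.3, 2.5, 11.2]
finger_gap: 0.0
grip_force: 6.6
```

Request:
drive_tool(series=[[[0,0,0,0,0,0],[0,0,0,0,0,0],[0,0,0,0,0,0],[0,0,0,0,0,0]]])

```text
clock: 15.75
tcp_pos: [0.4972, -0.1054, 0.0229]
orientation: [-0.001, 0.055, 0.999, 0.0]
wrist_force: [-5.5, 1.7, 0.1]
finger_gap: 0.0
grip_force: 2.6
```

```bash
python3 -c "
from h import *
s=env.get_state();print(s['tcp_pos'],s['wrist_force'],s['ft_torque'])
save('side','s8.png');save('top','t8.png')
f=lambda p,a,b,c,d,k:cv2.resize(cv2.imread(p)[a:b,c:d],None,fx=k,fy=k,interpolation=cv2.INTER_CUBIC)
cv2.imwrite('pics/c8.png',np.hstack([f('pics/s8.png',190,270,250,350,4.5),f('pics/t8.png',155,235,270,320,4.5)]))"
```

```text
[ 0.49724471 -0.10536026  0.02286269] [-5.51870793  1.72499329  0.13541917] [0.3631409  1.01542931 0.02721648]
```

View pics/c8.png

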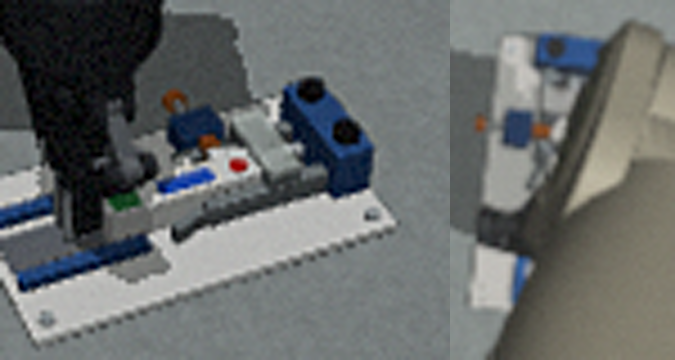

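The crop shows the nose nearing the roof and the pin (208,140) being pushed aside by the bevel. I'll creep on by force.

Request:
drive_tool(series=[[[-0.008,0,0,0,0,0],[-0.008,0,0,0,0,0],[-0.008,0,0,0,0,0],[-0.008,0,0,0,0,0],[0,0,0,0,0,0],[0,0,0,0,0,0],[0,0,0,0,0,0]]])

```text
clock: 16.73
tcp_pos: [0.5004, -0.1056, 0.0227]
orientation: [-0.002, 0.055, 0.999, 0.001]
wrist_force: [-7.2, 2.5, 0.8]
finger_gap: -0.0001
grip_force: 3.4
```

Request:
drive_tool(series=[[[-0.008,0,0,0,0,0],[-0.008,0,0,0,0,0],[-0.008,0,0,0,0,0],[0,0,0,0,0,0],[0,0,0,0,0,0],[0,0,0,0,0,0]]])

```text
clock: 17.48
tcp_pos: [0.503, -0.1059, 0.0227]
orientation: [-0.002, 0.055, 0.999, 0.001]
wrist_force: [-7.3, 2.2, 2.7]
finger_gap: -0.0
grip_force: 3.8
```

Request:
drive_tool(series=[[[-0.008,0,0,0,0,0],[-0.008,0,0,0,0,0],[0,0,0,0,0,0],[0,0,0,0,0,0],[0,0,0,0,0,0]]])

```text
clock: 18.1
tcp_pos: [0.5053, -0.1062, 0.0227]
orientation: [-0.002, 0.055, 0.999, 0.0]
wrist_force: [-5.0, 2.0, 0.6]
finger_gap: 0.0001
grip_force: 3.3
```

Request:
drive_tool(series=[[[-0.008,0,0,0,0,0],[-0.008,0,0,0,0,0],[0,0,0,0,0,0],[0,0,0,0,0,0],[0,0,0,0,0,0]]])

```text
clock: 18.73
tcp_pos: [0.5072, -0.1064, 0.0227]
orientation: [-0.002, 0.055, 0.999, 0.001]
wrist_force: [-6.0, 2.1, 1.3]
finger_gap: -0.0001
grip_force: 3.1
```

Request:
drive_tool(series=[[[-0.008,0,0,0,0,0],[-0.008,0,0,0,0,0],[0,0,0,0,0,0],[0,0,0,0,0,0],[0,0,0,0,0,0]]])

```text
clock: 19.35
tcp_pos: [0.5089, -0.1066, 0.0227]
orientation: [-0.002, 0.055, 0.999, 0.001]
wrist_force: [-6.4, 2.0, 1.3]
finger_gap: -0.0001
grip_force: 3.5
```

Request:
drive_tool(series=[[[-0.008,0,0,0,0,0],[-0.008,0,0,0,0,0],[0,0,0,0,0,0],[0,0,0,0,0,0],[0,0,0,0,0,0]]])

```text
clock: 19.98
tcp_pos: [0.5092, -0.1066, 0.0227]
orientation: [-0.003, 0.055, 0.998, 0.0]
wrist_force: [-11.3, 2.1, 6.6]
finger_gap: -0.0
grip_force: 5.7
```

Request:
drive_tool(series=[[[-0.008,0,0,0,0,0],[-0.008,0,0,0,0,0],[0,0,0,0,0,0],[0,0,0,0,0,0],[0,0,0,0,0,0]]])

```text
clock: 20.6
tcp_pos: [0.5093, -0.1065, 0.0227]
orientation: [-0.005, 0.055, 0.998, 0.0]
wrist_force: [-15.4, 2.3, 10.7]
finger_gap: 0.0003
grip_force: 8.2
```

Request:
drive_tool(series=[[[-0.008,0,0,0,0,0],[-0.008,0,0,0,0,0],[0,0,0,0,0,0],[0,0,0,0,0,0],[0,0,0,0,0,0]]])

```text
clock: 21.22
tcp_pos: [0.5093, -0.1065, 0.0227]
orientation: [-0.007, 0.055, 0.998, 0.0]
wrist_force: [-21.4, 1.6, 16.3]
finger_gap: 0.0002
grip_force: 10.7
```

Hard contact at TCP x = 0.5093. I'll ease the push back to about 12 N and hold.

Request:
drive_tool(series=[[[0.016,0,0,0,0,0],[0.01,0,0,0,0,0],[0,0,0,0,0,0],[0,0,0,0,0,0]]])

```text
clock: 21.72
tcp_pos: [0.5093, -0.1066, 0.0227]
orientation: [-0.004, 0.055, 0.998, 0.0]
wrist_force: [-12.5, 2.1, 7.5]
finger_gap: -0.0003
grip_force: 6.6
```

Request:
drive_tool(series=[[[0,0,0,0,0,0],[0,0,0,0,0,0],[0,0,0,0,0,0],[0,0,0,0,0,0],[0,0,0,0,0,0],[0,0,0,0,0,0],[0,0,0,0,0,0],[0,0,0,0,0,0],[0,0,0,0,0,0],[0,0,0,0,0,0],[0,0,0,0,0,0],[0,0,0,0,0,0],[0,0,0,0,0,0],[0,0,0,0,0,0],[0,0,0,0,0,0],[0,0,0,0,0,0],[0,0,0,0,0,0],[0,0,0,0,0,0],[0,0,0,0,0,0],[0,0,0,0,0,0]]])

```text
clock: 24.22
tcp_pos: [0.5093, -0.1066, 0.0227]
orientation: [-0.004, 0.055, 0.998, 0.0]
wrist_force: [-12.8, 2.4, 9.2]
finger_gap: -0.0001
grip_force: 6.6
```

Request:
drive_tool(series=[[[0,0,0,0,0,0],[0,0,0,0,0,0],[0,0,0,0,0,0],[0,0,0,0,0,0],[0,0,0,0,0,0],[0,0,0,0,0,0],[0,0,0,0,0,0],[0,0,0,0,0,0],[0,0,0,0,0,0],[0,0,0,0,0,0],[0,0,0,0,0,0],[0,0,0,0,0,0]]])

```text
clock: 25.72
tcp_pos: [0.5093, -0.1066, 0.0227]
orientation: [-0.004, 0.055, 0.998, 0.0]
wrist_force: [-13.0, 1.5, 7.2]
finger_gap: 0.0001
grip_force: 6.6
```

```bash
cat > pin.py <<'E'
from h import *
import sys
# orange pin position (side cam) and red dot on cartridge top (plane z=.028), in bay coordinates
np.set_printoptions(precision=1,suppress=True)
u=np.array([.9936,-.1125]);n=np.array([.1125,.9936]);O=np.array([.490,-.1051])+.06*u
for k in range(1):
    im=save("side",sys.argv[1]);h=cv2.cvtColor(im,cv2.COLOR_RGB2HSV).astype(int)
    for nm,hue in(("orange",(h[...,0]>=8)&(h[...,0]<18)&(h[...,2]>110)),("red",((h[...,0]<6)|(h[...,0]>174))&(h[...,2]>90)),("green",abs(h[...,0]-65)<18)):
        m=(hue&(h[...,1]>140)).astype(np.uint8); m[:190]=0;m[280:]=0;m[:,:235]=0;m[:,350:]=0
        c,L,S,C=cv2.connectedComponentsWithStats(m)
        for j in range(1,c):
            if S[j,4]>3:
                w=ray("side",C[j],.028)[0,:2]-O; print(nm,S[j],C[j],"bay mm",np.array([w@u,w@n])*1000)
E
python3 pin.py s9.png; cp pics/s3.png pics/ref.png
```

```text
orange [297 222   4   3   7] [298.1 222.9] bay mm [28.5  7.6]
green [273 210   2   4   4] [273.8 211.5] bay mm [-7.4 66.5]
green [279 231   7   4  19] [281.8 232.7] bay mm [-20.2  -6.9]
```

Run:
```python
import cv2,numpy as np
for f in("s3","s6","s7","s8","s9"):
    im=cv2.imread(f"pics/{f}.png");h=cv2.cvtColor(im,cv2.COLOR_BGR2HSV).astype(int)
    m=((h[...,0]>=5)&(h[...,0]<20)&(h[...,1]>120)&(h[...,2]>70)).astype(np.uint8); m[:200]=0;m[250:]=0;m[:,:270]=0;m[:,:310]=m[:,:310];m[:,340:]=0
    c,L,S,C=cv2.connectedComponentsWithStats(m)
    print(f,[(S[j].tolist(),C[j].round(1).tolist()) for j in range(1,c) if S[j,4]>2])
```

```text
s3 [([287, 211, 5, 4, 13], [289.0, 212.8]), ([294, 220, 7, 10, 37], [297.1, 224.2])]
s6 [([287, 212, 5, 3, 11], [289.1, 212.8]), ([294, 220, 7, 10, 37], [297.1, 224.2])]
s7 [([287, 211, 5, 4, 12], [289.2, 212.7]), ([295, 220, 6, 4, 15], [296.8, 221.7])]
s8 [([286, 210, 5, 5, 12], [287.8, 211.3]), ([295, 220, 4, 3, 11], [296.4, 221.1])]
s9 [([287, 211, 5, 4, 12], [289.2, 212.7]), ([295, 220, 6, 5, 17], [297.1, 221.9])]
```

The pin's outer knob is back at its fully extended position (289,212.7), against (287.8,211.3) when it was held aside, so the pin is in the notch. I'll back off gently.

Request:
drive_tool(series=[[[0.01,0,0,0,0,0],[0.01,0,0,0,0,0],[0.01,0,0,0,0,0],[0.015,0,0,0,0,0],[0.03,0,0,0,0,0],[0.06,0,0,0,0,0],[0.06,0,0,0,0,0],[0,0,0,0,0,0],[0,0,-0.2,0,0,0],[0,0,-0.3,0,0,0],[0.2,0,-0.3,0,0,0],[0.2,0,-0.3,0,0,0],[0,0,0,0,0,0],[0,0,0,0,0,0],[0,0,0,0,0,0]]])

```text
clock: 27.65
tcp_pos: [0.4424, -0.0997, 0.1543]
orientation: [-0.001, 0.055, 0.999, 0.0]
wrist_force: [0.3, 0.6, 0.1]
finger_gap: -0.0002
grip_force: 0.0
```

```bash
python3 pin.py s10.png
python3 - <<'E'
import cv2,numpy as np
for f in("s9","s10"):
    im=cv2.imread(f"pics/{f}.png");h=cv2.cvtColor(im,cv2.COLOR_BGR2HSV).astype(int)
    m=((h[...,0]>=5)&(h[...,0]<20)&(h[...,1]>120)&(h[...,2]>70)).astype(np.uint8); m[:200]=0;m[250:]=0;m[:,:270]=0;m[:,340:]=0
    c,L,S,C=cv2.connectedComponentsWithStats(m)
    print(f,[(S[j].tolist(),C[j].round(1).tolist()) for j in range(1,c) if S[j,4]>2])
E
python3 look.py w10.png
```

```text
orange [288 211   4   4   9] [289.1 212.2] bay mm [25.6 49.5]
orange [295 220   5   5  16] [296.7 221.9] bay mm [26.9 11.7]
green [277 229   8   6  32] [280.  231.5] bay mm [-22.2  -1.8]
s9 [([287, 211, 5, 4, 12], [289.2, 212.7]), ([295, 220, 6, 5, 17], [297.1, 221.9])]
s10 [([287, 211, 5, 4, 13], [288.8, 212.4]), ([294, 220, 6, 5, 18], [296.7, 222.0])]
[ 0.4423 -0.0996  0.1542] 173.7458342332655 27.7
g [ 24 172   2   1   2] [ 0.0464 -0.1176]
r [   0  333   74   51 1441] [-0.0806 -0.1471]
blue [ 444  163   68  124 4259] ((538.041259765625, 145.58937072753906), (160.7511749267578, 76.09053039550781), 10.76034164428711)
blue [231 192   8  52 315] ((482.8899230957031, -126.22899627685547), (7.341275691986084, 62.112117767333984), 83.91948699951172)
blue [270 192   8  47 294] ((484.4447021484375, -82.75817108154297), (6.953591346740723, 55.66994094848633), 83.54454040527344)
blue [247 321  21  11 106] ((637.5941772460938, -117.73403930664062), (25.956350326538086, 16.51629066467285), 83.6529312133789)
```

```bash
python3 pin.py s11.png | grep green; sed -i 's/im=save("side",sys.argv\[1\])/im=cv2.cvtColor(cv2.imread("pics\/"+sys.argv[1]),4)/' pin.py; python3 pin.py s6.png | grep -E "green|red"
```

```text
green [277 229   8   6  33] [280.1 231.5] bay mm [-22.   -1.9]
red [284 230   3   2   6] [285.  230.5] bay mm [-10.5  -3.4]
green [255 235   9   8  37] [258.6 238.3] bay mm [-75.2  -2.9]
```

```bash
python3 -c "
from h import *
print(order.hand_in())"
```

```text
the job is handed in; nothing more can be done
None
```

The cartridge is home in the bay and latched, the arm is clear of it, and the job is handed in at about 28 s. One lapse: while finding the stop, the push briefly reached about 21 N, just over the 20 N mark, though the tool did not advance, and the latching hold was at about 13 N.

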